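# Load a tee bracket behind the fixture lip and hold it home

## Task

Swing the hold-down arm of the tacking fixture well clear to the side (about a quarter turn or more), then set the steel tee bracket on the fixture's bed and push its long front edge in under the lip, against the sprung pad, until it is fully home on the shoulders. Finish while still holding it pressed home (the spring pushes it back if you let go), with the arm still clear and the other parts on the bench left where they are.

Things in the scene. Friction and masses are not known exactly. Their poses are not given: they have to be found in the camera images.
- fixture: Steel tacking fixture. Origin on the table under the middle of the shoulder face; +x = push-in direction. Bed 170 mm wide, top 12 mm up, x -160 to +40 mm. Lip plate 150 mm wide over x -22 to +34 mm: underside 10 mm, top 18 (bolt heads 23) mm above the bed. Slot between cheeks 100 mm wide, from x = -22 to two rigid shoulders at x = 0 (y 21 to 50 mm either side), sprung pad between them.
- nest_home (a point): Point on the bed top at the middle of the shoulder face, axes as the fixture: the bracket's tee_front point coincides with it when the bracket is fully home.
- spring_pad (a joint): Steel pad 38 mm wide, 7 mm high, mid-slot, sliding along the fixture's x. 0 = out, 10 mm proud of the shoulders (towards -x); 0.010 m = flush with the shoulders, bracket home. Spring: about 5 N at 0, 11 N at 0.010.
- swing_arm (a joint): Hold-down arm on a post at the fixture's +y side. 0 = across the bed towards fixture -y; grows as the tip swings out to -x; 1.57 = along -x beside the bed; stops 0 and 2.0 rad. Steel bar 20 mm wide, 130 mm long, underside 42, top 54 mm above the table; a rubber-footed screw hangs to 20 mm above the table, 88 mm from the pivot. Light friction (1 N at the knob), stays where left.
- swing_pivot (a point): Point on the arm's vertical pivot axis, fixed to the fixture at x = -50, y = +100 mm, at the height of the knob's grip point (74 mm above the table).
- swing_knob (a point): Middle of the arm's upright black knob, 18 mm across and 40 mm high (54 to 94 mm above the table), 115 mm from the pivot. It is fixed to the arm.
- tee: Loose steel tee bracket, about 0.45 kg: base plate 6 mm thick, 90 mm wide (y), with an upright rib across it 10 mm thick (x), 64 mm long (y), top 50 mm above the underside. Origin: under the rib's middle, on the underside. +x is the long front side: plate reaches 68 mm ahead of the rib's middle, 27 mm behind; its front 7 mm is narrowed to 78 mm.
- tee_front (a point): Middle of the bracket's front edge, on its underside (68 mm ahead of the rib's middle); axes as the bracket.
- v_block: Bystander: steel V-block 50 x 44 x 36 mm, origin under its middle. Leave alone.
- square_bar: Bystander: square bar stub 34 x 34 x 82 mm standing upright, origin under its middle. Leave alone.
- flat_block: Bystander: flat steel block 55 x 30 x 26 mm, origin under its middle. Leave alone.

How it is judged (in metres and radians):
On the way, in this order (a step that is already met when the one before it is completed fails the run):
1. the hold-down arm is swung clear to the side (value of joint swing_arm above 1.3 rad), for 0.2 s.
2. with the arm clear, the bracket's front edge is in under the lip (value of joint swing_arm above 1.3 rad and x of tee_front in the frame of nest_home above -0.018 m and y of tee_front in the frame of nest_home between -0.008 and 0.008 m and z of tee_front in the frame of nest_home between -0.003 and 0.005 m and angle between the x axis of tee and the x axis of fixture, either way round below 0.06 rad), for 0.1 s.
At the end, for the whole second after the job is handed in: Bracket still held (finger contact over 3 N) and at rest, front edge under the lip, within 2.5 mm of the shoulders, 8 mm of the middle, 0.06 rad of square, flat on the bed; sprung pad in by over 6.5 mm; arm beyond 1.3 rad; bystanders within 30 mm of their start (value of joint swing_arm above 1.3 rad and x of tee_front in the frame of nest_home between -0.0025 and 0.003 m and y of tee_front in the frame of nest_home between -0.008 and 0.008 m and z of tee_front in the frame of nest_home between -0.003 and 0.005 m and angle between the x axis of tee and the x axis of fixture, either way round below 0.06 rad and value of joint spring_pad above 0.0065 m and contact force between the fingers and tee above 3 N and linear speed of tee below 0.02 m/s and distance of each of v_block, square_bar, flat_block from where it was at the start of the episode below 0.03 m); the arm keeps its last pose, push and grip.
It fails at once if a bystander part is pushed away or knocked over (distance of any of v_block, square_bar, flat_block from where it was at the start of the episode above 0.03 m or angle between any of v_block, square_bar, flat_block's own z axis and vertical above 0.5 rad).
It also fails if it takes over 61 s, if anything falls off the work surface, if the arm or the gripper's body presses on something with over 40 N, if the wrist force passes 120 N, or if a joint passes its speed limit or range.

## Robot

A 7-joint arm with a two-finger parallel gripper is mounted at the origin on a cart in front of the work surface, level with it; the furniture and walls round the work are solid. World frame = base frame: x ahead of the robot, y to its left, z up, the work surface at z = 0. Lengths are in m, angles in degrees, forces in N, time in s.
With the tool pointing down it reaches from about 0.425 to 0.875 m from the base axis. Payload 4.7 kg.
Tool frame: the origin (TCP) lies at the very end of the fingers, on their centre line; the grasp point (between the pads) lies 19 mm behind it; z points along the fingers, y is the line along which they close (so a half turn about z gives the same grasp; the last joint's range is limited). The gripper opens to 85 mm and grips with 20 to 120 N. Pads are 22 mm wide; open, the fingers measure 114 mm over their backs; the gripper's body (76 mm by 85 mm) begins 54 mm behind the grasp point. The pads swing forward as they close: fully open they stand 13 mm farther back than shut.
Start: joints at [-74.078, 18.392, -4.016, 83.108, 1.295, 78.541, -3.26], TCP at [0.17, 0.628, 0.231] pointing down, gripper open.
Joint ranges: [-163.93, 163.93], [-17.29, 119.83], [-79.2, 71.16], [3.27, 140.29], [-89.18, 269.18], [5.43, 117.66], [-154.24, 154.24]. Speed limits (degrees/s): [147.25, 147.25, 180, 180, 180, 180, 180].

## Interface

Orientations are given as [roll, pitch, yaw] about the fixed x, y, z axes, in that order (R = Rz(yaw) Ry(pitch) Rx(roll)).
In Python, from rig import * gives the robot as it stands.
- The arm moves only by the tool apply_moves, never from a script. Its arguments are lists of equal length, an entry for each row: "xyz": the shift along the world's x, y, z in m, a list of three; "dr": the turn, a rotation vector about the world's x, y, z in rad, a list of three. In form: {"xyz": [[dx, dy, dz], ...], "dr": [[ax, ay, az], ...]}. A call has 1 to 20 rows; each row is the pose to reach, as a shift and turn from the pose commanded when the call began; what a row does not reach only later rows make up. A row lasts 1/8 s, in which the tool goes at most 62.5 mm and 10.7 degrees, less where a joint would pass 70% of its speed; a pose out of reach is approached as far as the arm can. A call with a gripper value outside its range is refused whole. "claw" is the finger opening in m, from 0 to 0.0854, set as the call begins (left out, the last holds). The fingers move at their own pace and stop on an object; the grip force is fixed at half the most. Time passes only in rows, so rows that repeat a pose let the fingers close. It gives the time, the measured TCP pose, the force, the opening and the grip force at its end, in the units of the state.
- sense(): the state, without advancing time (a new reading comes with each control period).
- read_camera(name): name is "scene" or "side" or "wrist"; returns a dict with "color" (400x640x3 uint8, blue, green, red), "K" (3x3 intrinsics, pixels), "k1" (the pictures are not rectified: a ray, as slopes to the right and down, at radius r is drawn at 1 + k1 r^2 times it, then the intrinsics apply), "R" (3x3) and "t" (3): a world point X has camera coordinates R X + t. Camera axes: x right, y down, z forward; pixel columns grow to the right and rows downward; lengths in m; the calibration is good to about 2 mm. A picture is of the moment at which its call begins. There is no depth.
- sign_off(): hands the job in; it is judged then, once.
The state is a dict: "time": time; "joint_positions": joint angles; "joint_vel": joint speeds; "joint_torque": joint torques, N m; "eef_pos": TCP position; "tcp_rot": TCP orientation; "force": force on the tool from outside, world axes, zero at the start; "torque": the same for the moment, N m; "width": opening from 0.0 (shut) to 1.0 (fully open); "finger_force": force on a finger pad.
Only numpy, scipy, OpenCV 4.12 (cv2) and the standard library are available. Lean on these libraries where they do the work, as an engineer would, in place of code of your own. Each camera call takes 0.05 s, during which the arm holds its last target. There are 200 camera calls.

## Working session

There is one attempt and no reset: what is moved stays moved. The work goes in short steps, Python scripts to look and compute and a tool call to move; the robot and the scene stay as the last step left them, time stands still between calls to the robot, and variables do not carry over. Pictures are saved under pics/ and viewed, at most 10 in all, crops included, and the job is handed in when it is done.

Besides the shell and the picture viewer there is one more tool, called after "Emit:" in YAML: its name, and indented under it one key for each argument. apply_moves: Moves the arm, as the interface text tells. Its arguments: {"type":"object","properties":{"xyz":{"type":"array"},"dr":{"type":"array"},"claw":{"type":"number"}},"required":["xyz","dr"]}

```bash
mkdir -p pics
cat > h.py <<'E'
from rig import *
import numpy as np, cv2, pickle
def grab(n,fn):
    c=read_camera(n); cv2.imwrite('pics/'+fn+'.png',c['color']); pickle.dump(c,open('pics/'+fn+'.pkl','wb')); return c
def load(fn): return pickle.load(open('pics/'+fn+'.pkl','rb'))
def proj(c,X):
    X=np.atleast_2d(X); p=X@np.array(c['R']).T+np.array(c['t']).reshape(3); s=p[:,:2]/p[:,2:]
    r2=(s**2).sum(1,keepdims=True); s=s*(1+c['k1']*r2); K=np.array(c['K']); return s*[K[0,0],K[1,1]]+[K[0,2],K[1,2]]
def unproj(c,uv,z):
    K=np.array(c['K']);d=(np.atleast_2d(uv)-[K[0,2],K[1,2]])/[K[0,0],K[1,1]]; s=d.copy()
    for _ in range(20): s=d/(1+c['k1']*(s**2).sum(1,keepdims=True))
    R=np.array(c['R']);C=-R.T@np.array(c['t']).reshape(3); v=np.c_[s,np.ones(len(s))]@R
    z=np.broadcast_to(z,len(s)); return C+v*((z-C[2])/v[:,2])[:,None]
E
python3 - <<'E'
from h import *
for n in ['scene','side']:
    c=grab(n,n); print(n,(-np.array(c['R']).T@np.array(c['t']).reshape(3)).round(3),c['K'][0][0],c['k1'])
    cv2.imwrite('pics/%s_b.png'%n,cv2.resize(c['color'],(800,500),interpolation=cv2.INTER_CUBIC))
s=sense();print(s)
E
```

```text
scene [0.047 0.742 1.161] 504.27483043266346 -0.06933297014270345
side [ 0.4   -1.231  0.809] 481.76666249526386 -0.12126655232802241
{'time': 0.1, 'joint_positions': array([-74.07741206,  18.43291549,  -4.01594981,  83.16916013,
         1.29527927,  78.54290836,  -3.25802332]), 'joint_vel': array([-0.03294762, -0.06974224, -0.03854721, -0.06021178,  0.05113385,
       -0.13675983,  0.01313556]), 'joint_torque': array([-5.40662877e-04, -4.94879615e+01, -3.84246027e-01, -3.15211093e+01,
        1.29441975e-02,  7.34719652e-03, -1.19977645e-05]), 'eef_pos': array([0.16940333, 0.62701611, 0.23034352]), 'tcp_rot': array([-1.79900270e+02,  5.80774118e-03,  1.64889469e+02]), 'force': array([ 0.48983564, -0.40454724,  0.55197403]), 'torque': array([ 0.02003271,  0.00795128, -0.02990947]), 'finger_force': 0.0, 'width': 0.9984649585400446}
```

View pics/scene_b.png

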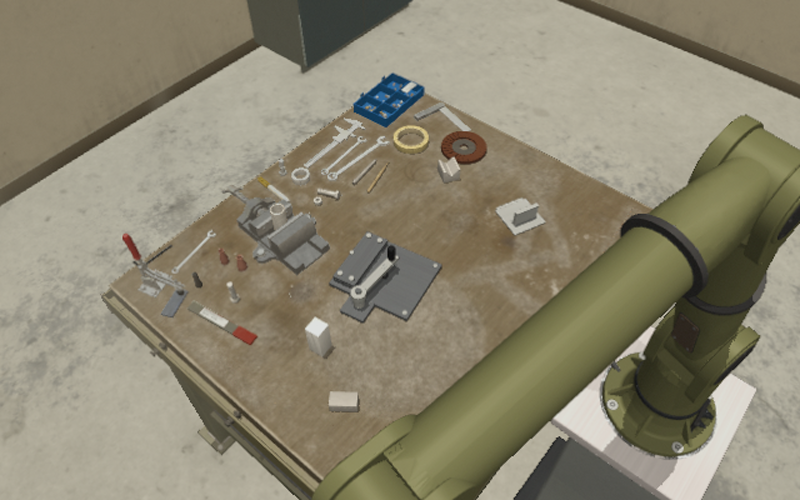

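View pics/side_b.png

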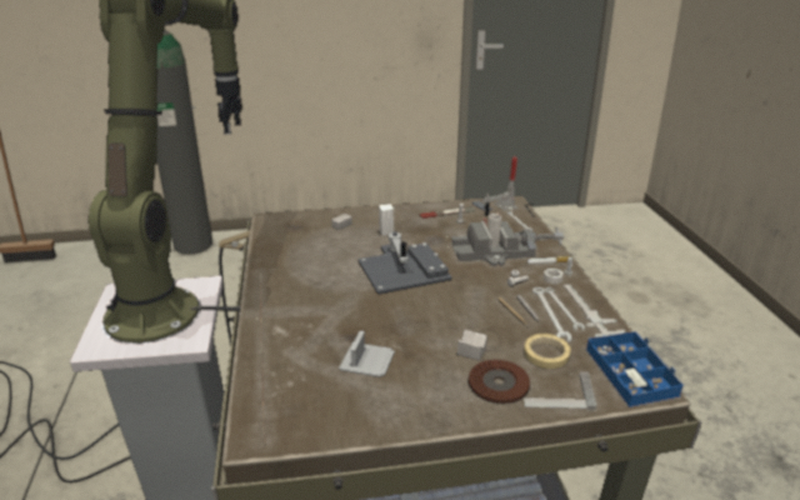

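The scene view shows the fixture around (385,275) with its arm across the bed, and the tee at (520,215). In the side view they are at (405,265) and (367,355). I'll enlarge both.

Run:
```python
from h import *
a=load('scene')['color'][145:270,255:445]; cv2.imwrite('pics/sc.png',cv2.resize(a,None,fx=4.2,fy=4.2,interpolation=cv2.INTER_CUBIC))
a=load('side')['color'][180:305,265:395]; cv2.imwrite('pics/sd.png',cv2.resize(a,None,fx=4.8,fy=4.8,interpolation=cv2.INTER_CUBIC))
```

```text
(no output)
```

View pics/sc.png

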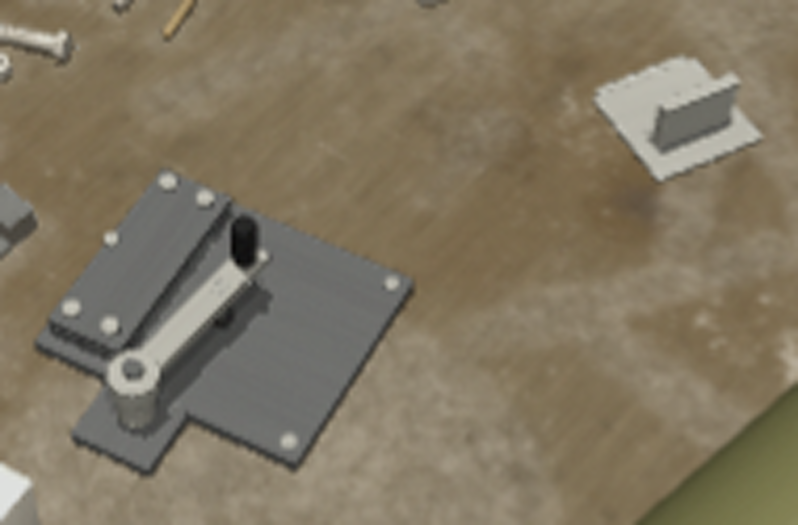

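View pics/sd.png

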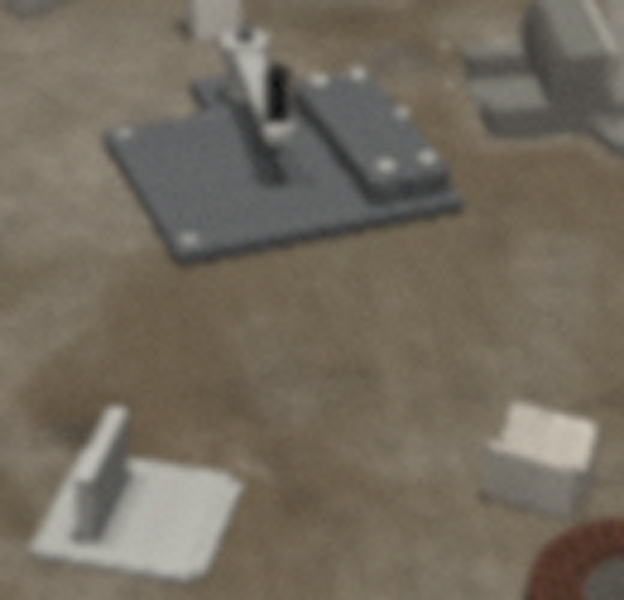

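```bash
cat > fit.py <<'E'
from h import *
from scipy.optimize import least_squares
S,D=load('scene'),load('side')
s=lambda u,v:((u+.5)/4.2-.5+255,(v+.5)/4.2-.5+145)
d=lambda u,v:((u+.5)/4.8-.5+265,(v+.5)/4.8-.5+180)
def fit(obs,x0):
    def res(p,full=0):
        c,sn=np.cos(p[2]),np.sin(p[2]); r=[]
        for cam,X,uv in obs:
            x,y,z=np.array(X)/1000.; r.append(proj(cam,[p[0]+c*x-sn*y,p[1]+sn*x+c*y,z])[0]-uv)
        return np.array(r) if full else np.ravel(r)
    q=least_squares(res,x0,loss='soft_l1'); return q.x,res(q.x,1)
F=[(S,(-160,-85,12),s(412,281)),(S,(-160,85,12),s(297,464)),(S,(40,85,12),s(39,343)),(S,(-22,75,30),s(117,343)),(S,(34,75,30),s(49,322)),(S,(-22,-75,30),s(232,198)),
(D,(-160,85,12),d(107,136)),(D,(-160,-85,12),d(180,252)),(D,(40,-85,12),d(462,202)),(D,(-22,-75,30),d(373,188)),(D,(34,-75,30),d(447,178))]
T=[(S,(-27,45,6),s(660,178)),(S,(-27,-45,6),s(762,134)),(S,(68,39,6),s(595,97)),(S,(68,-39,6),s(688,57)),(S,(5,32,50),s(657,104)),
(D,(-27,-45,6),d(33,550)),(D,(-27,45,6),d(137,458)),(D,(68,39,6),d(243,483)),(D,(68,-39,6),d(197,578))]
if __name__=='__main__':
    for n,o in(('fix',F),('tee',T)):
        g=unproj(S,[o[0][2]],.01)[0]; best=min((fit(o,[g[0],g[1],a]) for a in(-2,0,2,3.1,-1,1)),key=lambda q:abs(q[1]).sum())
        print(n,best[0].round(4),np.degrees(best[0][2]).round(1)); print(best[1].round(1).tolist())
    for nm,uv,zz in(('knobtop',s(244,220),.094),('knobbot',s(244,262),.056)): print(nm,unproj(S,[uv],zz).round(4))
    for nm,uv,zz in(('knobtop',d(281,69),.094),('knobbot',d(275,120),.056)): print(nm,unproj(D,[uv],zz).round(4))
    for n,uv,z in(('sq',(317/1.25,322/1.25),.082),('v',(448/1.25,163/1.25),.036),('flat',(344/1.25,395/1.25),.026)): print(n,unproj(S,[uv],z).round(3))
E
python3 fit.py
```

```text
fix [0.6795 0.119  0.1885] 10.8
[[1.0, -1.1], [0.1, -0.6], [-1.1, -0.9], [0.6, 1.5], [-0.3, -1.4], [0.1, -0.8], [-1.3, -1.9], [-1.0, -0.2], [0.1, -1.2], [-0.4, -1.3], [0.5, -2.3]]
tee [ 0.4682 -0.2336 -0.4357] -25.0
[[-0.5, -0.8], [0.3, -0.0], [0.4, -3.2], [-0.5, -1.5], [0.2, -1.6], [-1.4, -0.8], [-11.2, -2.2], [-0.3, -0.0], [0.5, -1.3]]
knobtop [[0.617  0.0924 0.094 ]]
knobbot [[0.6143 0.0965 0.056 ]]
knobtop [[0.6193 0.0866 0.094 ]]
knobbot [[0.6155 0.0866 0.056 ]]
sq [[0.612 0.329 0.082]]
v [[ 0.713 -0.247  0.036]]
flat [[0.483 0.395 0.026]]
```

Emit:
apply_moves:
  claw: 0
  xyz:
    - [0.03, -0.033, 0]
    - [0.065, -0.07, 0]
    - [0.1, -0.108, 0]
    - [0.135, -0.146, 0]
    - [0.17, -0.184, 0]
    - [0.205, -0.221, 0]
    - [0.24, -0.259, 0]
    - [0.275, -0.297, 0]
    - [0.31, -0.335, 0]
    - [0.345, -0.373, 0]
    - [0.38, -0.41, 0]
    - [0.415, -0.448, 0]
    - [0.45, -0.486, 0]
    - [0.487, -0.526, 0]
    - [0.487, -0.526, 0]
    - [0.487, -0.526, -0.04]
    - [0.487, -0.526, -0.08]
    - [0.487, -0.526, -0.1]
    - [0.487, -0.526, -0.1]
  dr:
    - [0, 0, -0.05]
    - [0, 0, -0.15]
    - [0, 0, -0.25]
    - [0, 0, -0.35]
    - [0, 0, -0.45]
    - [0, 0, -0.55]
    - [0, 0, -0.65]
    - [0, 0, -0.75]
    - [0, 0, -0.85]
    - [0, 0, -0.95]
    - [0, 0, -1.0]
    - [0, 0, -1.05]
    - [0, 0, -1.1]
    - [0, 0, -1.134]
    - [0, 0, -1.134]
    - [0, 0, -1.134]
    - [0, 0, -1.134]
    - [0, 0, -1.134]
    - [0, 0, -1.134]

```text
time: 2.48
eef_pos: [0.6553, 0.1021, 0.1298]
tcp_rot: [-179.8, 0.0, 100.0]
force: [0.4, -1.1, 0.3]
width: -0.005
finger_force: 0.0
```

Run:
```python
from h import *
s=sense();print(s['time'],s['eef_pos'],s['tcp_rot'],s['joint_positions'].round(0))
c=grab('wrist','w1')
cv2.imwrite('pics/w1b.png',cv2.resize(c['color'],(800,500)))
```

```text
2.475 [0.65525471 0.10205685 0.12984859] [-1.79819958e+02  1.59854612e-03  9.99582189e+01] [-31.  25.  26.  89. -12.  69.   7.]
```

View pics/w1b.png

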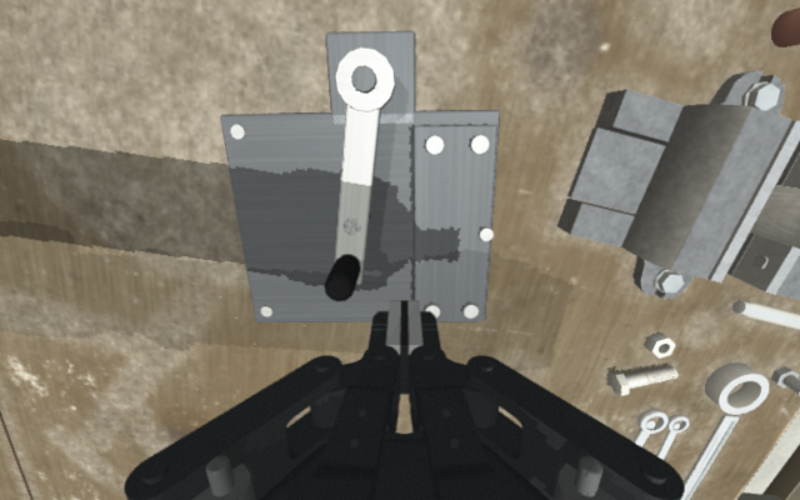

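The wrist view shows the fixture whole: bed corners (221,115), (257,322), (499,112), the lip's inner corner at (414,127), and the knob at (343,278) to the left of the fingers. I'll refit the fixture pose from this view.

Run:
```python
from fit import *
W=load('w1'); w=lambda u,v:((u+.5)/1.25-.5,(v+.5)/1.25-.5)
o=[(W,(-160,85,12),w(221,115)),(W,(-160,-85,12),w(257,322)),(W,(40,85,12),w(499,112)),(W,(-22,75,30),w(414,126)),(W,(34,75,30),w(496,126)),(W,(40,-85,12),w(485,320))]
for q in(fit(o,[.68,.12,.19]),fit(o+F,[.68,.12,.19])): print(q[0].round(4),q[1].round(1).tolist())
print(unproj(W,[w(346,263),w(340,288),w(364,78)],[.094,.056,.06]).round(4))
T2=[t for i,t in enumerate(T) if i!=6]
for o in(T2,T2[:5],T2[5:]):
    q=fit(o,[.468,-.233,-.43]); print(q[0].round(4),q[1].round(1).tolist())
```

```text
[0.6811 0.1176 0.1853] [[-1.0, 0.1], [-1.3, 0.6], [1.3, -1.0], [-0.4, 0.4], [1.2, -0.3], [0.2, 0.9]]
[0.6809 0.1176 0.185 ] [[-1.3, 0.0], [-1.5, 0.5], [1.1, -1.1], [-0.7, 0.3], [1.0, -0.3], [-0.0, 0.9], [0.9, -1.5], [-0.2, -1.1], [-1.2, -1.5], [0.5, 0.9], [-0.4, -2.0], [0.1, -1.3], [-0.8, -1.8], [-0.6, -0.1], [0.6, -1.0], [0.0, -1.1], [0.9, -2.1]]
[[0.6202 0.1096 0.094 ]
 [0.6141 0.0739 0.056 ]
 [0.613  0.2079 0.06  ]]
[ 0.4672 -0.2325 -0.4229] [[-0.2, -0.4], [0.3, 0.2], [0.3, -2.7], [-0.7, -1.2], [0.4, -1.1], [-1.7, -0.9], [-0.8, -0.5], [0.4, -1.7]]
[ 0.4653 -0.2294 -0.4082] [[-0.0, 0.7], [0.3, 0.9], [0.1, -1.6], [-1.1, -0.4], [0.4, -0.1]]
[ 0.4688 -0.2364 -0.4391] [[-1.1, -0.1], [0.1, 0.7], [0.8, -0.5]]
```

Emit:
apply_moves:
  xyz:
    - [0, 0, -0.03]
    - [0, 0, -0.066]
    - [0, 0, -0.066]
    - [-0.007, -0.003, -0.066]
    - [-0.0137, -0.0064, -0.066]
    - [-0.022, -0.008, -0.066]
    - [-0.0295, -0.0094, -0.066]
    - [-0.0455, -0.0103, -0.066]
    - [-0.0615, -0.0089, -0.066]
    - [-0.0771, -0.0053, -0.066]
    - [-0.0921, 0.0005, -0.066]
    - [-0.1061, 0.0083, -0.066]
    - [-0.1189, 0.0179, -0.066]
    - [-0.1303, 0.0293, -0.066]
    - [-0.1399, 0.0421, -0.066]
    - [-0.1477, 0.0561, -0.066]
    - [-0.1535, 0.0711, -0.066]
    - [-0.156, 0.0808, -0.066]
    - [-0.156, 0.0808, -0.066]
  dr:
    - [0, 0, 0]
    - [0, 0, 0]
    - [0, 0, 0]
    - [0, 0, 0]
    - [0, 0, 0]
    - [0, 0, 0]
    - [0, 0, 0]
    - [0, 0, 0]
    - [0, 0, 0]
    - [0, 0, 0]
    - [0, 0, 0]
    - [0, 0, 0]
    - [0, 0, 0]
    - [0, 0, 0]
    - [0, 0, 0]
    - [0, 0, 0]
    - [0, 0, 0]
    - [0, 0, 0]
    - [0, 0, 0]

```text
time: 4.9
eef_pos: [0.5001, 0.1836, 0.0652]
tcp_rot: [-180.0, -0.0, 100.0]
force: [-0.6, 0.3, 0.1]
width: 0.003
finger_force: 0.0
```

Emit:
apply_moves:
  claw: 0.0854
  xyz:
    - [0.01, -0.01, 0.04]
    - [0.015, -0.03, 0.085]
    - [0.015, -0.07, 0.115]
    - [0.01, -0.12, 0.115]
    - [0, -0.17, 0.115]
    - [-0.005, -0.22, 0.115]
    - [-0.01, -0.27, 0.115]
    - [-0.02, -0.32, 0.115]
    - [-0.03, -0.37, 0.115]
    - [-0.035, -0.42, 0.115]
    - [-0.04, -0.46, 0.115]
    - [-0.0445, -0.487, 0.115]
    - [-0.0445, -0.487, 0.115]
    - [-0.0445, -0.487, 0.115]
  dr:
    - [0, 0, 0]
    - [0, 0, 0]
    - [0, 0, -0.06]
    - [0, 0, -0.12]
    - [0, 0, -0.18]
    - [0, 0, -0.24]
    - [0, 0, -0.3]
    - [0, 0, -0.37]
    - [0, 0, -0.44]
    - [0, 0, -0.5]
    - [0, 0, -0.56]
    - [0, 0, -0.597]
    - [0, 0, -0.597]
    - [0, 0, -0.597]

```text
time: 6.65
eef_pos: [0.4561, -0.3039, 0.1801]
tcp_rot: [-180.0, -0.0, 65.7]
force: [-1.2, -0.3, 0.0]
width: 0.999
finger_force: 0.0
```

Run:
```python
from h import *
s=sense();print(s['time'],s['eef_pos'],s['tcp_rot'],s['joint_positions'].round(0))
c=grab('wrist','w2'); a=grab('scene','sc2')['color'][170:280,245:370]
im=cv2.resize(c['color'],(800,500)); a=cv2.resize(a,None,fx=1.9,fy=1.9,interpolation=cv2.INTER_CUBIC)
im[500-a.shape[0]:,800-a.shape[1]:]=a
cv2.imwrite('pics/w2b.png',im)
```

```text
6.65 [ 0.45606537 -0.30393137  0.18009906] [-1.79960802e+02 -3.60687569e-02  6.57379713e+01] [-14.  10.  50. 103.  -8.  71.  14.]
```

View pics/w2b.png

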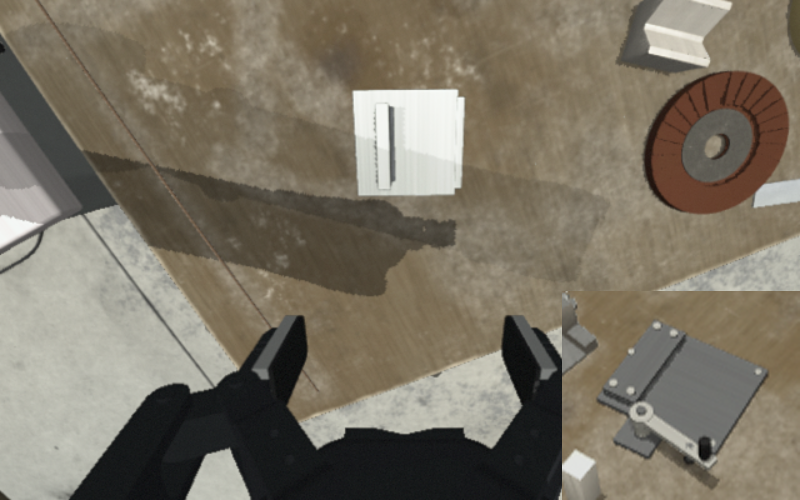

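The arm is clear (inset: it lies along the bed's side). The tee's plate corners are at (353,91), (359,195), (464,97) and (461,188), and the rib top spans (375..389, 103..190).

Run:
```python
from fit import *
W=load('w2'); w=lambda u,v:((u+.5)/1.25-.5,(v+.5)/1.25-.5)
o=[(W,(-27,45,6),w(353,91)),(W,(-27,-45,6),w(359,195)),(W,(68,39,6),w(464,97)),(W,(68,-39,6),w(461,188)),(W,(61,45,6),w(458,90)),(W,(61,-45,6),w(455,195)),
(W,(-5,32,50),w(375,103)),(W,(5,32,50),w(389,103)),(W,(-5,-32,50),w(377,190)),(W,(5,-32,50),w(389,190))]
q=fit(o,[.467,-.232,-.42]); print(q[0].round(4),np.degrees(q[0][2]),q[1].round(1).tolist())
c2=load('sc2'); 
k=lambda u,v:((u-562+.5)/1.9-.5+245,(v-291+.5)/1.9-.5+170)
p=unproj(c2,[k(705,440),k(706,458)],[.094,.056]);print(p.round(4))
v=p[:,:2]-[.6135,.2067]; print(np.hypot(*v.T),-np.arctan2(v[:,1],v[:,0])-(np.pi/2-.185))
```

```text
[ 0.4688 -0.2337 -0.4162] -23.846614778465664 [[-0.2, -0.6], [-0.8, 0.6], [0.9, -0.0], [0.1, 0.4], [-0.7, -0.5], [-1.4, 0.1], [0.1, 0.2], [-0.2, 0.1], [0.7, -0.1], [1.2, -0.1]]
[[0.4959 0.2072 0.094 ]
 [0.4923 0.2096 0.056 ]]
[0.11762308 0.12122307] [-4.52302377 -4.50329852]
```

Emit:
apply_moves:
  xyz:
    - [0.006, 0.03, 0]
    - [0.0127, 0.0702, 0]
    - [0.0127, 0.0702, -0.04]
    - [0.0127, 0.0702, -0.08]
    - [0.0127, 0.0702, -0.12]
    - [0.0127, 0.0702, -0.15]
    - [0.0127, 0.0702, -0.166]
    - [0.0127, 0.0702, -0.166]
  dr:
    - [0, 0, 0.008]
    - [0, 0, 0.008]
    - [0, 0, 0.008]
    - [0, 0, 0.008]
    - [0, 0, 0.008]
    - [0, 0, 0.008]
    - [0, 0, 0.008]
    - [0, 0, 0.008]

```text
time: 7.75
eef_pos: [0.4684, -0.2337, 0.0138]
tcp_rot: [-179.9, 0.0, 66.2]
force: [0.1, -0.3, 0.3]
width: 1.0
finger_force: 0.0
```

Emit:
apply_moves:
  claw: 0.0
  xyz:
    - [0, 0, 0]
    - [0, 0, 0]
    - [0, 0, 0]
    - [0, 0, 0]
    - [0, 0, 0]
    - [0, 0, 0]
    - [0, 0, 0]
    - [0, 0, 0]
  dr:
    - [0, 0, 0]
    - [0, 0, 0]
    - [0, 0, 0]
    - [0, 0, 0]
    - [0, 0, 0]
    - [0, 0, 0]
    - [0, 0, 0]
    - [0, 0, 0]

```text
time: 8.75
eef_pos: [0.4692, -0.2346, 0.0148]
tcp_rot: [179.9, -0.0, 66.2]
force: [0.7, 0.8, 4.9]
width: 0.109
finger_force: 59.8
```

Emit:
apply_moves:
  xyz:
    - [0, 0, 0.015]
    - [0, 0, 0.04]
    - [0.005, 0.015, 0.065]
    - [0.015, 0.045, 0.07]
    - [0.027, 0.085, 0.07]
    - [0.04, 0.125, 0.07]
    - [0.053, 0.165, 0.07]
    - [0.066, 0.205, 0.07]
    - [0.079, 0.245, 0.07]
    - [0.09, 0.285, 0.07]
    - [0.1, 0.315, 0.07]
    - [0.106, 0.332, 0.07]
    - [0.106, 0.332, 0.07]
    - [0.106, 0.332, 0.05]
    - [0.106, 0.332, 0.03]
    - [0.106, 0.332, 0.02]
    - [0.106, 0.332, 0.02]
    - [0.106, 0.332, 0.02]
  dr:
    - [0, 0, 0]
    - [0, 0, 0]
    - [0, 0, 0.03]
    - [0, 0, 0.09]
    - [0, 0, 0.16]
    - [0, 0, 0.23]
    - [0, 0, 0.3]
    - [0, 0, 0.37]
    - [0, 0, 0.44]
    - [0, 0, 0.51]
    - [0, 0, 0.57]
    - [0, 0, 0.6]
    - [0, 0, 0.6]
    - [0, 0, 0.6]
    - [0, 0, 0.6]
    - [0, 0, 0.6]
    - [0, 0, 0.6]
    - [0, 0, 0.6]

```text
time: 11.0
eef_pos: [0.5752, 0.0974, 0.0347]
tcp_rot: [179.9, 0.0, 100.5]
force: [-0.3, -0.4, -5.4]
width: 0.11
finger_force: 58.7
```

Run:
```python
from h import *
s=sense();print(s['time'],s['eef_pos'],s['tcp_rot'],s['force'])
c=grab('wrist','w3'); a=grab('scene','sc3')['color'][170:270,240:370]
im=cv2.resize(c['color'],(800,500))
a=cv2.resize(a,None,fx=3,fy=3,interpolation=cv2.INTER_CUBIC)
cv2.imwrite('pics/w3b.png',np.vstack([im[0:300],np.hstack([a,a[:, :10]*0,cv2.resize(a[60:180,60:220],(400,300))])]))
```

```text
11.0 [0.57521713 0.09740185 0.03474307] [1.79943569e+02 4.68308938e-03 1.00526549e+02] [-0.25329176 -0.37804404 -5.40274358]
```

View pics/w3b.png

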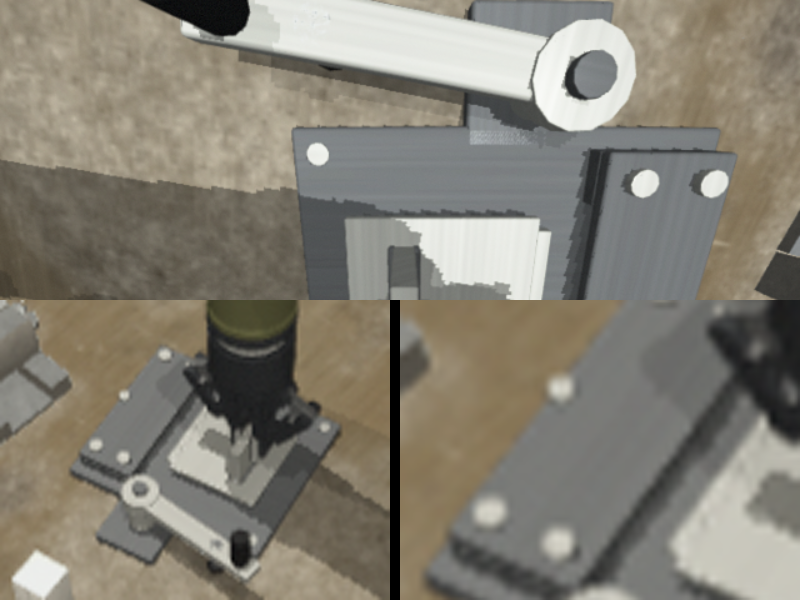

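The wrist view shows the bed's +y edge at row 128 (columns 293 to 718), the lip's inner corner at (608,153), and the tee's plate edge at row 217 with its front shoulder at (540,217). Next I'll put numbers on the tee's alignment to the fixture.

Run:
```python
from fit import *
W=load('w3'); w=lambda u,v:((u+.5)/1.25-.5,(v+.5)/1.25-.5)
fo=[(W,(-160,85,12),w(293,128)),(W,(40,85,12),w(718,128)),(W,(-22,75,30),w(608,153)),(W,(34,75,30),w(736,153))]
f=fit(fo,[.68,.12,.185]);print(f[0].round(4),f[1].round(1).tolist())
h=19.8
o=[(W,(-27,45,6+h),w(345,217)),(W,(61,45,6+h),w(540,217)),(W,(68,39,6+h),w(551,231)),(W,(-5,32,50+h),w(388,247)),(W,(5,32,50+h),w(419,247))]
t=fit(o,[.575,.097,.185]);print(t[0].round(4),t[1].round(1).tolist())
for a in(f[0],[.681,.1176,.185]):
    dx,dy=t[0][0]-a[0],t[0][1]-a[1];c,s=np.cos(a[2]),np.sin(a[2]);print('tee in fix',dx*c+dy*s,dy*c-dx*s,t[0][2]-a[2])
```

```text
[0.6805 0.1178 0.1885] [[-3.2, 0.2], [1.9, 0.2], [0.0, -0.4], [0.1, 0.3]]
[ 0.5653  0.1111 -0.0136] [[2.6, -31.8], [0.3, -1.1], [-0.3, -0.1], [0.0, 0.4], [-1.2, 4.8]]
tee in fix -0.11445056817773785 0.014981439437317662 -0.2021687121328614
tee in fix -0.11494302858545002 0.014891970048568614 -0.1986236270800556
```

Run:
```python
from fit import *
W=load('w3'); w=lambda u,v:((u+.5)/1.25-.5,(v+.5)/1.25-.5)
P=unproj(W,[w(345,217),w(540,217),w(551,231),w(388,247),w(419,247)],np.array([25.8,25.8,25.8,69.8,69.8])/1000)
M=np.array([[-27,45],[61,45],[68,39],[-5,32],[5,32]])
a=[.6807,.1177,.186];c,s=np.cos(a[2]),np.sin(a[2])
d=P[:,:2]-a[:2]; L=1000*np.c_[d[:,0]*c+d[:,1]*s,d[:,1]*c-d[:,0]*s]; print(L.round(1)); print((L-M).round(1))
```

```text
[[-134.7   46.4]
 [ -46.    46.2]
 [ -40.1   39.6]
 [-113.2   47.4]
 [-102.9   47.4]]
[[-107.7    1.4]
 [-107.     1.2]
 [-108.1    0.6]
 [-108.2   15.4]
 [-107.9   15.4]]
```

Emit:
apply_moves:
  xyz:
    - [0, -0.001, -0.004]
    - [0, -0.001, -0.0075]
    - [0, -0.001, -0.0075]
    - [0.005, 0, -0.0075]
    - [0.0098, 0.0008, -0.0075]
    - [0.0147, 0.0018, -0.0075]
    - [0.0197, 0.0027, -0.0075]
    - [0.0246, 0.0036, -0.0075]
    - [0.0295, 0.0045, -0.0075]
    - [0.0315, 0.0049, -0.0075]
    - [0.0334, 0.0053, -0.0075]
    - [0.0354, 0.0056, -0.0075]
    - [0.0364, 0.0058, -0.0075]
    - [0.0364, 0.0058, -0.0075]
  dr:
    - [0, 0, 0]
    - [0, 0, 0]
    - [0, 0, 0]
    - [0, 0, 0]
    - [0, 0, 0]
    - [0, 0, 0]
    - [0, 0, 0]
    - [0, 0, 0]
    - [0, 0, 0]
    - [0, 0, 0]
    - [0, 0, 0]
    - [0, 0, 0]
    - [0, 0, 0]
    - [0, 0, 0]

```text
time: 12.85
eef_pos: [0.6083, 0.1027, 0.027]
tcp_rot: [-179.6, -0.0, 100.5]
force: [-11.1, -2.0, 6.8]
width: 0.112
finger_force: 60.6
```

Emit:
apply_moves:
  xyz:
    - [0.002, 0.0004, 0]
    - [0.0039, 0.0007, 0]
    - [0.0059, 0.0011, 0]
    - [0.0069, 0.0013, 0]
    - [0.0079, 0.0015, 0]
    - [0.0088, 0.0017, 0]
    - [0.0088, 0.0017, 0]
    - [0.0088, 0.0017, 0]
  dr:
    - [0, 0, 0]
    - [0, 0, 0]
    - [0, 0, 0]
    - [0, 0, 0]
    - [0, 0, 0]
    - [0, 0, 0]
    - [0, 0, 0]
    - [0, 0, 0]

```text
time: 13.85
eef_pos: [0.6151, 0.104, 0.0272]
tcp_rot: [-179.4, -0.1, 100.5]
force: [-18.1, -4.0, 11.7]
width: 0.106
finger_force: 61.7
```

Emit:
apply_moves:
  xyz:
    - [0.002, 0.0004, 0]
    - [0.0039, 0.0007, 0]
    - [0.0059, 0.0011, 0]
    - [0.0059, 0.0011, 0]
    - [0.0059, 0.0011, 0]
  dr:
    - [0, 0, 0]
    - [0, 0, 0]
    - [0, 0, 0]
    - [0, 0, 0]
    - [0, 0, 0]

```text
time: 14.48
eef_pos: [0.6153, 0.104, 0.0277]
tcp_rot: [-178.7, -0.2, 100.5]
force: [-35.7, -4.8, 29.6]
width: 0.108
finger_force: 63.9
```

Run:
```python
from h import *
s=sense();print(s['time'],s['eef_pos'],s['tcp_rot'],s['force'])
c=grab('wrist','w4'); a=grab('side','sd4')['color'][175:240,285:375]
im=cv2.resize(c['color'],(800,500))
a=cv2.resize(a,None,fx=4,fy=4,interpolation=cv2.INTER_CUBIC)[:240]
out=np.zeros((600,800,3),np.uint8); out[:350]=im[:350]; out[350:590,:a.shape[1]]=a
b=cv2.resize(grab('scene','sc4')['color'][180:260,250:360],None,fx=3.1,fy=3.1,interpolation=cv2.INTER_CUBIC); out[350:350+b.shape[0],400:400+b.shape[1]]=b
cv2.imwrite('pics/w4b.png',out)
```

```text
14.475 [0.6153109  0.10398348 0.02770554] [-1.78660662e+02 -1.74160461e-01  1.00529807e+02] [-35.70891289  -4.77595002  29.5841999 ]
```

View pics/w4b.png

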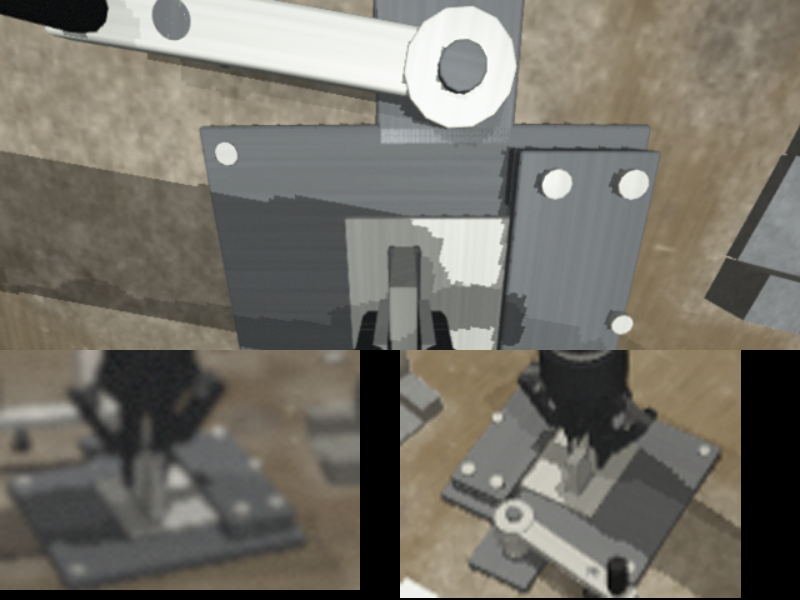

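The wrist view shows the plate's edge at row 217 running under the lip, with its rear corner at (345,217). The last 6 mm of command moved it only 0.2 mm while the force rose by 17 N, so it is on the hard stop. I'll ease the push slightly and check.

Emit:
apply_moves:
  xyz:
    - [-0.001, -0.0002, 0]
    - [-0.002, -0.0004, 0]
    - [-0.003, -0.0006, 0]
    - [-0.003, -0.0006, 0]
    - [-0.003, -0.0006, 0]
    - [-0.003, -0.0006, 0]
  dr:
    - [0, 0, 0]
    - [0, 0, 0]
    - [0, 0, 0]
    - [0, 0, 0]
    - [0, 0, 0]
    - [0, 0, 0]

```text
time: 15.38
eef_pos: [0.6153, 0.104, 0.0275]
tcp_rot: [-179.0, -0.1, 100.5]
force: [-27.0, -3.6, 20.6]
width: 0.107
finger_force: 62.8
```

Run:
```python
from fit import *
W=load('w4'); w=lambda u,v:((u+.5)/1.25-.5,(v+.5)/1.25-.5)
P=unproj(W,[w(345,217),w(508,217),w(201,126),w(518,151)],np.array([18,18,12,30])/1000)
a=[.6807,.1177,.186];c,s=np.cos(a[2]),np.sin(a[2]);d=P[:,:2]-a[:2]
print((1000*np.c_[d[:,0]*c+d[:,1]*s,d[:,1]*c-d[:,0]*s]).round(1)); q=sense();print(q['eef_pos'],q['force'])
```

```text
[[ -94.6   45.1]
 [ -20.4   45.4]
 [-158.2   85.3]
 [ -22.3   75.2]]
[0.61525684 0.10397815 0.0274744 ] [-27.03428684  -3.58648832  20.64972989]
```

```bash
python3 -c "
from rig import *
print(sign_off())"
```

```text
the job is handed in; nothing more can be done
None
```

I handed the job in at about 15 s of the 61 s allowed, with the hold-down arm at about 1.76 rad and the tee still gripped and pressed against a hard stop; the wrist camera puts it within 1 mm of home and of the middle, and the bystanders weren't touched, but the verdict was not reported back.

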